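# Unhook the brush-head rack and set it on the turntable

### The job

The white brush-head rack hangs on two hidden studs on the sloping wooden stand: slide it along its keyhole slots, towards its end with the single post, until you feel the studs reach the wide ends, then lift it free without straining the studs. Set it down flat, not dropped, inside the outlined bay on the turntable, square to the outline and either way round. The turntable turns freely: do not spin it, and do not knock over or shift the jar on it, the white tumbler or the yellow bottle.

Things in the scene. Friction and masses are not known exactly. Their poses are not given: they have to be found in the camera images.
- rack: White plate 80 (x, up the slope) by 160 (y) by 18 mm (z). Origin: centre of underside. Three posts 14 mm thick, up to z 60 mm: two at the +y end (x +-24, y 62 mm), a single one at the -y end (y -62 mm). Two blind keyhole slots along y, 80 mm apart, under it, each hold a headed stud (head 20, neck 8 mm). 0.2 to 0.4 kg. It stays where it is left on the slope.
- rack_push (a point): Middle of the rack's flat +y end face (the two-post end), 10 mm above its underside; turns with the rack. To free the rack, move it along its own -y by 14 to 28 mm, a different amount each time (the studs' place is not shown), to a hard stop. There, and up to 6 mm before it, it lifts straight off along its z; anywhere else the stud heads hold it after 1.5 mm of lift. Sideways play about 3 mm.
- rack_grip (a point): Middle of the rack's upright grip fin, on the plate's centre, 40 mm above the underside; turns with the rack. The fin is 12 mm thick (x), 60 mm long (y), and stands from z 18 to 60 mm above the rack's underside.
- stand: Fixed stand: wooden slab 150 mm (up the slope) by 250 mm (its y) on a steel foot. Its axes are level: origin at table height under the middle of the face, x level towards the uphill side, y along the face and the slots, z up. The face rises towards +x at 35 degrees (0.61 rad); its middle is 64 mm up, lower edge 21 mm, upper edge 107 mm. Two studs on the face, 80 mm apart along y, under the rack.
- bay (a point): Centre of the outlined bay on the turntable's top, 26 mm above the table, 55 mm out from its axis; turns with it. Outline (flat black lines) 96 (x) by 176 (y) mm; x points out from the axis, z up. The rack goes here underside down, its y along the bay's y, either way round. Turntable: wooden disc, 300 mm across, 12 mm thick on a low foot, on a nearly frictionless pivot.
- rim_mark (a point): End of the short black line near the turntable's rim, on its top, 140 mm from the axis (85 mm beyond the bay's centre along the bay's x).
- jar: Loose glass jar with steel lid, 52 mm across, 60 mm tall, standing on the turntable across from the bay. Origin: centre of its underside.
- tumbler: Loose white tumbler, 68 mm across, 100 mm tall, standing near the robot. Origin: centre of its underside.
- shampoo: Loose yellow bottle, 60 mm across, 170 mm tall, at the back. Origin: centre of its underside.
Not all that is in view belongs to the job. What is shaped like the rack but blue or turquoise is not meant.

How it is judged:
By the outcome, as a careful person would: the job done as asked, in the order asked, and still so for the second after the job is handed in, with the robot touching nothing.
It also fails if it takes over 64 s, if anything falls off the work surface, if the arm or the gripper's body presses on something with over 40 N, if the wrist force passes 120 N, or if a joint passes its speed limit or range.

### The arm

A 6-joint arm with a two-finger parallel gripper is mounted at the origin on the work surface. World frame = base frame: x ahead of the robot, y to its left, z up, the work surface at z = 0. Lengths are in m, angles in degrees, forces in N, time in s.
With the tool pointing down it reaches from about 0.225 to 0.875 m from the base axis. Payload 3.4 kg.
Tool frame: the origin (TCP) lies midway between the tips of the shut fingers; the grasp point (between the pads) lies 19 mm behind it; z points along the fingers, y is the line along which they close (so a half turn about z gives the same grasp; the last joint's range is limited). The gripper opens to 85 mm and grips with 20 to 120 N. Pads are 22 mm wide; open, the fingers measure 114 mm over their backs; the gripper's body (76 mm by 85 mm) begins 54 mm behind the grasp point. The pads swing forward as they close: fully open they stand 13 mm farther back than shut.
Start: joints at [68.583, 15.808, 86.224, -0, 77.962, -6.933], TCP at [0.144, 0.557, 0.231] pointing down, gripper open.
Joint ranges: [-165.64, 165.64], [-43.16, 119.46], [12.63, 154.43], [-67.54, 247.53], [6.08, 155.33], [-154.97, 154.97]. Speed limits (degrees/s): [147.25, 147.25, 180, 180, 180, 180].

### API

Orientations are given as a 3x3 rotation matrix whose columns are the frame's x, y, z axes.
In Python, from station import monitor, optics, arm gives the robot as it stands. The module is installed in compiled form; this text tells all that it offers.
- The arm moves only by the tool play_rows, never from a script. Its arguments are lists of equal length, an entry for each row: "translation": the shift along the tool's x, y, z in a scale on which 1.0 is 100 cm, a list of three; "twist": the turn, a rotation vector about the tool's x, y, z in fractions of the full range, 1 being pi/2 rad, a list of three. A call has 1 to 20 rows; each row is the pose to reach, as a shift and turn from the pose commanded when the call began, along the tool's axes at that moment; what a row does not reach only later rows make up. A row lasts 1/10 s, in which the tool goes at most 50 mm and 8.59 degrees, less where a joint would pass 70% of its speed; a pose out of reach is approached as far as the arm can. A call with a gripper value outside its range is refused whole. "jaw" is the finger opening in mm, from 0 to 85.4, set as the call begins (left out, the last holds). The fingers move at their own pace and stop on an object; "grip_force" is the grip in N (left out, the last holds). Time passes only in rows, so rows that repeat a pose let the fingers close. It gives the time, the measured TCP pose, the force, the opening and the grip force at its end, in the units of the state.
- monitor.get_state(): the state, without advancing time (a new reading comes with each control period).
- optics.camera(name): name is "scene" or "top"; returns the picture (400x640x3 uint8, blue, green, red); there is no depth.
- optics.calibration(name): a dict with "intrinsics" (3x3 intrinsics, pixels), "rvec" (rotation vector, rad) and "tvec" (3), from world to camera coordinates, as OpenCV has them. Camera axes: x right, y down, z forward; pixel columns grow to the right and rows downward; lengths in m; the calibration is good to about 2 mm. A picture is of the moment at which its call begins. calibration takes no time and is no camera call.
- arm.sign_off(): hands the job in; it is judged then, once.
The state is a dict: "time_s": time; "q": joint angles; "qvel": joint speeds; "effort": joint torques, N m; "eef_pos": TCP position; "tool_rot": TCP orientation; "force": force on the tool from outside, world axes, zero at the start; "torque": the same for the moment, N m; "gripper_width": finger opening in m; "finger_force": force on a finger pad.
Only numpy, scipy, OpenCV 4.12 (cv2) and the standard library are available. Lean on these libraries where they do the work, as an engineer would, in place of code of your own. Each camera call takes 0.05 s, during which the arm holds its last target. There are 200 camera calls.

## Working session

There is one attempt and no reset: what is moved stays moved. The work goes in short steps, Python scripts to look and compute and a tool call to move; the robot and the scene stay as the last step left them, time stands still between calls to the robot, and variables do not carry over. Pictures are saved under pics/ and viewed, at most 10 in all, crops included, and the job is handed in when it is done.

Besides the shell and the picture viewer there is one more tool, called after ">>>" as name(argument=value, ...) on one line, values as JSON. play_rows: Moves the arm, as the interface text tells. Its arguments: {"type":"object","properties":{"translation":{"type":"array","items":{"type":"array","items":{"type":"number"}}},"twist":{"type":"array","items":{"type":"array","items":{"type":"number"}}},"jaw":{"type":"number"},"grip_force":{"type":"number"}},"required":["translation","twist"]}

```bash
mkdir -p pics; cat > h.py <<'E'
import numpy as np, cv2
from station import monitor, optics, arm
def P(n):
    c=optics.calibration(n);K=np.array(c["intrinsics"],float);R=cv2.Rodrigues(np.array(c["rvec"],float))[0];t=np.array(c["tvec"],float).reshape(3,1)
    return K,R,t
def proj(n,X):
    K,R,t=P(n);p=K@(R@np.atleast_2d(X).T+t);return (p[:2]/p[2]).T
def onplane(n,uv,z):
    K,R,t=P(n);d=R.T@np.linalg.inv(K)@np.array([uv[0],uv[1],1.]);c=(-R.T@t).ravel();return c+d*(z-c[2])/d[2]
def tri(uvs,uvt):
    A=[K@np.hstack([R,t]) for K,R,t in (P("scene"),P("top"))]
    X=cv2.triangulatePoints(A[0],A[1],np.array(uvs,float).reshape(-1,2).T,np.array(uvt,float).reshape(-1,2).T);return (X[:3]/X[3]).T
E
python3 - <<'E'
from h import *
for n in("scene","top"):
    cv2.imwrite(f"pics/{n}0.png",cv2.resize(optics.camera(n),(800,500),interpolation=cv2.INTER_CUBIC))
    K,R,t=P(n);print(n,K.round(1).tolist(),(-R.T@t).ravel().round(3),R[2].round(3))
s=monitor.get_state();print(s["eef_pos"],s["tool_rot"],s["time_s"])
E
```

```text
scene [[444.0, 0.0, 319.0], [0.0, 444.0, 195.6], [0.0, 0.0, 1.0]] [ 0.969 -0.643  1.048] [-0.32   0.588 -0.743]
top [[447.0, 0.0, 315.5], [0.0, 447.0, 197.8], [0.0, 0.0, 1.0]] [0.313 0.142 1.302] [ 0.172 -0.016 -0.985]
[0.14366534 0.55629816 0.23053094] [[-9.68208069e-01  2.50145542e-01 -5.85750484e-04]
 [ 2.50146155e-01  9.68206917e-01 -1.50543051e-03]
 [ 1.90550939e-04 -1.60409320e-03 -9.99998695e-01]] 0.1
```

View pics/scene0.png

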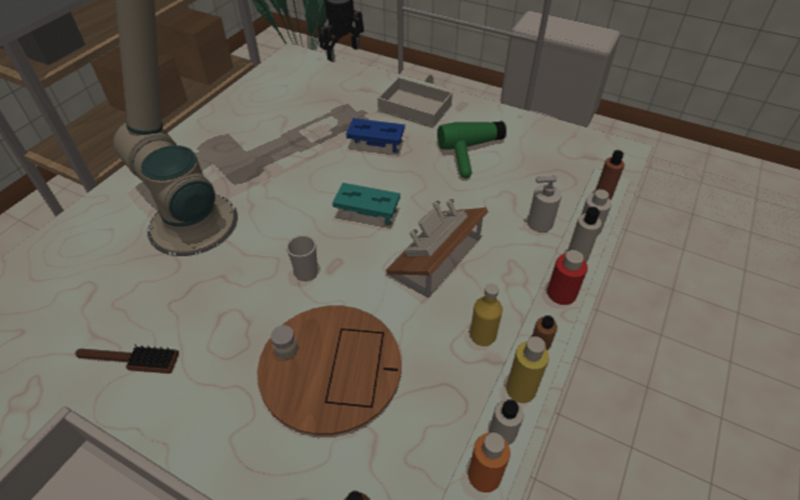

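View pics/top0.png

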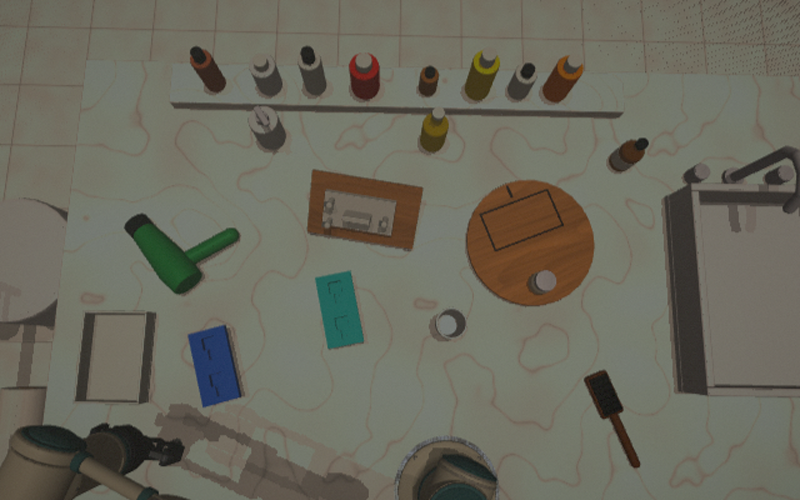

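The white rack lies on the wooden stand at top-view (358,213) and scene (435,228). The lookalikes are the turquoise one at top (340,310) and the blue one at top (215,365), both rejected by colour. I'll check the choice in one close crop, next to the turntable.

```bash
python3 - <<'E'
from h import *
def crop(n,x,y,w,h,W,H):
    i=optics.camera(n)[y:y+h,x:x+w];i=cv2.convertScaleAbs(i,alpha=1.6)
    i=cv2.resize(i,(W,H),interpolation=cv2.INTER_CUBIC)
    for k in range(0,w,10): cv2.putText(i,str(x+k),(int(k*W/w),8),0,.28,(0,0,255)); i[:5,int(k*W/w)]=255
    for k in range(0,h,10): cv2.putText(i,str(y+k),(0,int(k*H/h)+3),0,.28,(0,0,255))
    return i
a=np.hstack([crop("top",240,130,100,75,400,300),crop("scene",305,155,100,75,400,300)])
b=np.hstack([crop("top",365,135,120,90,400,300),crop("scene",200,240,133,100,400,300)])
cv2.imwrite("pics/c.png",np.vstack([a,b]))
E
```

```text
(no output)
```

View pics/c.png

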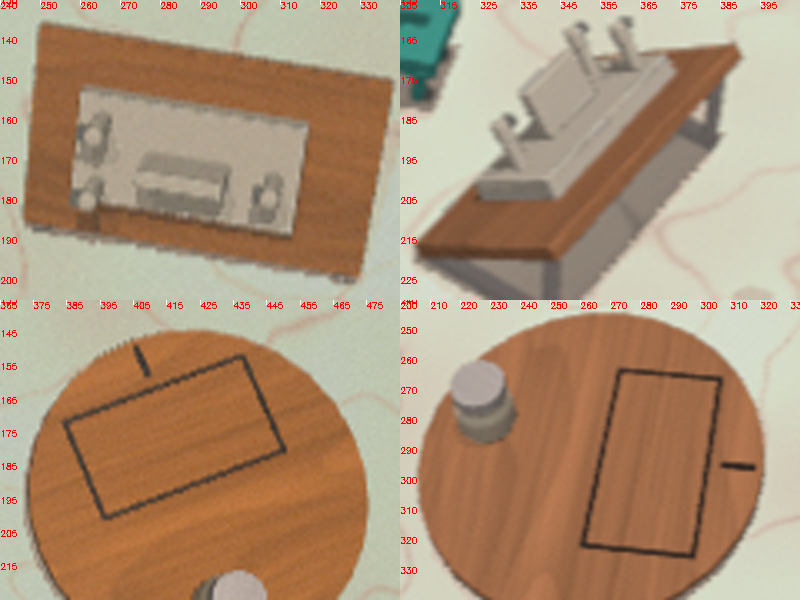

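```bash
cat > fit.py <<'E'
from h import *
from scipy.optimize import least_squares
from scipy.spatial.transform import Rotation as Ro
T=lambda p:(240+p[0]/4,130+p[1]/4); S=lambda p:(305+(p[0]-400)/4,155+p[1]/4)
T2=lambda p:(365+p[0]*.3,135+(p[1]-300)*.3); S2=lambda p:(200+(p[0]-400)*.3325,240+(p[1]-300)/3)
def fit(obs,x0,nm):
    def pts(x): return Ro.from_euler("ZYX",x[3:]).as_matrix()
    def r(x):
        R=pts(x);return np.concatenate([(proj(n,R@np.array(X)/1000+x[:3])[0]-uv) for n,X,uv in obs])
    s=least_squares(r,x0,loss="soft_l1");e=s.fun if 0 else r(s.x)
    print(nm,s.x[:3].round(4),np.degrees(s.x[3:]).round(2));print(e.reshape(-1,2).round(1).tolist());return s.x
sl=-np.radians(35)
rack=[("top",(-40,-80,18),T((291,235))),("top",(40,-80,0),T((310,122))),("top",(40,80,0),T((82,88))),("top",(-40,80,18),T((72,203))),
("scene",(-40,-80,18),S((479,180))),("scene",(40,-80,18),S((553,182))),("scene",(40,-80,0),S((553,200))),("scene",(-40,-80,0),S((480,196))),
("scene",(40,80,18),S((677,62))),
("top",(0,-62,60),T((270,200))),("top",(24,62,60),T((93,135))),("top",(-24,62,60),T((88,200))),
("top",(6,-30,60),T((228,180))),("top",(6,30,60),T((138,172))),("scene",(6,-30,60),S((526,93))),("scene",(6,30,60),S((568,48)))]
# pitch sign: +x up slope -> rotation about y by -35deg
fit(rack,[.55,.2,.07,-.1,sl,0],"rack")
stand=[("top",(75,125,0),T((40,23))),("top",(75,-125,0),T((393,80))),("top",(-75,-125,0),T((358,274))),("top",(-75,125,0),T((26,220))),
("scene",(-75,-125,0),S((415,243))),("scene",(75,-125,0),S((548,248))),("scene",(75,125,0),S((740,45)))]
fit(stand,[.55,.2,.064,-.1,sl,0],"stand")
tt=[(48,88),(48,-88),(-48,-88),(-48,88),(85,0)]
bt=[(64,423),(243,356),(285,450),(106,518),(135,347)];bs=[(721,379),(695,557),(582,546),(619,370),(754,468)]
bay=[("top",(*a,0),T2(b)) for a,b in zip(tt,bt)]+[("scene",(*a,0),S2(b)) for a,b in zip(tt,bs)]
fit(bay,[.6,-.1,.026,.3,0,0],"bay")
bay_tri=tri([S2(b) for b in bs],[T2(b) for b in bt]);print(bay_tri.round(3).tolist())
E
python3 fit.py
```

```text
rack [0.6107 0.2021 0.0626] [ -6.96 -31.31  -1.13]
[[0.5, -0.4], [-0.2, -0.8], [0.6, -0.4], [-0.5, -0.5], [-3.4, 0.0], [-2.3, 0.1], [0.2, 0.7], [-1.2, 0.8], [-4.0, -1.4], [-0.2, -1.1], [-0.3, 0.2], [-0.5, 0.6], [-1.1, 0.2], [-0.5, -1.0], [-0.2, 0.4], [0.5, 0.1]]
stand [0.6148 0.1939 0.0638] [ -8.02 -34.74  -1.13]
[[-0.6, -0.4], [-0.1, -0.1], [0.4, -0.0], [-1.0, -0.6], [-1.7, 0.5], [0.1, -0.1], [-0.8, 0.3]]
bay [ 0.6093 -0.175   0.026 ] [22.11  0.05 -1.3 ]
[[-1.5, -1.1], [-0.4, -2.0], [0.2, -0.7], [-1.4, 0.4], [-0.2, -0.2], [0.0, -0.0], [-0.3, 0.5], [-1.3, 0.4], [-0.9, -0.1], [-0.9, -0.0]]
[[0.619, -0.078, 0.025], [0.684, -0.238, 0.026], [0.598, -0.273, 0.026], [0.534, -0.114, 0.028], [0.689, -0.143, 0.026]]
```

Heights and slope check out. I'll constrain the rack to lie on the stand face, the bay to be level, and overlay the result.

```bash
cat > fit2.py <<'E'
import contextlib,io
with contextlib.redirect_stdout(io.StringIO()):
    from fit import *
def solve(obs,f,x0,nm):
    def r(x):
        R,t=f(x);return np.concatenate([(proj(n,R@np.array(X)/1000+t)[0]-uv) for n,X,uv in obs])
    s=least_squares(r,x0,loss="soft_l1",f_scale=.7).x;print(nm,s[:2].round(4),np.degrees(s[2]).round(2),r(s).reshape(-1,2).round(1).tolist());return f(s)
E=lambda a,b:Ro.from_euler("ZY",[a,b]).as_matrix()
Rs,ts=solve(stand,lambda x:(E(x[2],sl),np.array([x[0],x[1],.064])),[.61,.19,-.13],"stand")
Rr,tr=solve(rack,lambda x:(Rs@E(x[2],0),ts+Rs@np.array([x[0],x[1],0])),[0,0,0],"rack(on face)")
Rb,tb=solve(bay,lambda x:(E(x[2],0),np.array([x[0],x[1],.026])),[.61,-.17,.38],"bay")
E
cat > ov.py <<'E'
from fit2 import *
print(tr.round(4),Rr.round(4).tolist())
def box(R,t,x,y,z0,z1,cx=0,cy=0):
    c=[R@np.array([cx+a*x,cy+b*y,z])/1000+t for z in(z0,z1) for a,b in((-1,-1),(-1,1),(1,1),(1,-1))];
    return [(c[i],c[j]) for i,j in((0,1),(1,2),(2,3),(3,0),(4,5),(5,6),(6,7),(7,4),(0,4),(1,5),(2,6),(3,7))]
if __name__=="__main__":
    L=[]
    out=[]
    for n,w in(("top",[(240,130),(365,135)]),("scene",[(305,150),(225,245)])):
        im=optics.camera(n)
        for i,(x,y) in enumerate(w):
            k=4;c=cv2.convertScaleAbs(cv2.resize(im[y:y+75,x:x+100],None,fx=k,fy=k,interpolation=cv2.INTER_CUBIC),alpha=1.6)
            e=[(box(Rr,tr,40,80,0,18)+box(Rr,tr,6,30,18,60),(0,0,255)),(box(Rs,ts,75,125,0,0),(255,0,0)),(box(Rb,tb,48,88,0,0),(0,255,0))]
            for ls,col in e:
                for a,b in ls:
                    p=[tuple(((q-[x,y]+.5)*k).astype(int).tolist()) for q in proj(n,np.array([a,b]))];cv2.line(c,p[0],p[1],col,1)
            out.append(c)
    cv2.imwrite("pics/ov.png",np.vstack([np.hstack([out[0],out[2]]),np.hstack([out[1],out[3]])]))
E
python3 ov.py
```

```text
Traceback (most recent call last):
  File "ov.py", line 1, in <module>
    from fit2 import *
  File "fit2.py", line 3, in <module>
    from fit import *
  File "fit.py", line 19, in <module>
    fit(rack,[.55,.2,.07,-.1,sl,0],"rack")
    ~~~^^^^^^^^^^^^^^^^^^^^^^^^^^^^^^^^^^^
  File "fit.py", line 10, in fit
    s=least_squares(r,x0,loss="soft_l1");e=s.fun if 0 else r(s.x)
  File "fit.py", line 9, in r
    R=pts(x);return np.concatenate([(proj(n,R@np.array(X)/1000+x[:3])[0]-uv) for n,X,uv in obs])
                                     ~~~~^^^^^^^^^^^^^^^^^^^^^^^^^^^^
  File "h.py", line 7, in proj
    K,R,t=P(n);p=K@(R@np.atleast_2d(X).T+t);return (p[:2]/p[2]).T
          ~^^^
  File "h.py", line 4, in P
    c=optics.calibration(n);K=np.array(c["intrinsics"],float);R=cv2.Rodrigues(np.array(c["rvec"],float))[0];t=np.array(c["tvec"],float).reshape(3,1)
ValueError: time passes only in moves, steps and waits
```

The stdout redirect seems to upset the station module, so I'll cache the calibration and drop the redirect.

```bash
sed -i 's/^def P(n)/import functools\n@functools.cache\ndef P(n)/' h.py
sed -i '1,3c from fit import *' fit2.py
python3 ov.py | tail -5
```

```text
[[0.619, -0.078, 0.025], [0.684, -0.238, 0.026], [0.598, -0.273, 0.026], [0.534, -0.114, 0.028], [0.689, -0.143, 0.026]]
stand [0.6147 0.1941] -8.56 [[-0.6, -0.5], [0.0, 0.1], [0.2, -0.0], [-1.4, -0.7], [-1.5, 0.8], [0.0, 0.3], [-0.9, -0.3]]
rack(on face) [-0.0033  0.0078] 0.6 [[0.2, -0.9], [-0.2, -1.0], [0.6, -1.3], [-0.5, -1.6], [-2.7, 1.1], [-2.5, 0.0], [0.3, 0.5], [-0.1, 1.8], [-3.7, -1.7], [-0.4, -0.4], [-0.3, 0.7], [-0.5, 0.6], [-1.2, 0.8], [-0.5, -0.6], [-0.6, 0.8], [0.4, 0.5]]
bay [ 0.6093 -0.1752] 22.08 [[-1.4, -1.3], [-0.5, -1.9], [0.1, -0.5], [-1.3, 0.2], [-0.1, -0.2], [0.0, -0.4], [-0.3, 1.0], [-1.3, 0.8], [-0.9, -0.5], [-1.0, 0.1]]
[0.6132 0.2022 0.0621] [[0.8115, 0.1404, -0.5672], [-0.1117, 0.9901, 0.0854], [0.5735, -0.006, 0.8192]]
```

View pics/ov.png

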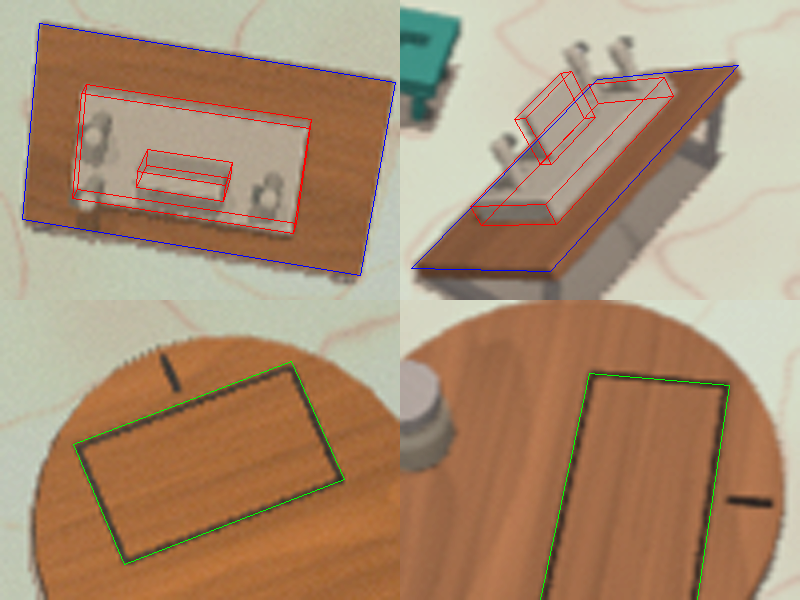

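The overlay agrees to about 2 px in both views. The rack is the white one, two-post end at +y, with uphill away from the robot. Next I'll work out the grasp pose (tool y along rack x, tool z along −rack z).

```bash
cat > goal.py <<'E'
from h import *
from scipy.spatial.transform import Rotation as Ro
Rr=np.array([[0.8115,0.1404,-0.5672],[-0.1117,0.9901,0.0854],[0.5735,-0.006,0.8192]]); tr=np.array([.6132,.2022,.0621])
Rb=Ro.from_euler("z",22.08,degrees=True).as_matrix(); tb=np.array([.6093,-.1752,.026])
Tg=np.array([[0,1,0],[1,0,0],[0,0,-1.]])  # tool axes in rack frame: x=ry,y=rx,z=-rz
def rel(R,p):
    s=monitor.get_state();C=np.array(s["tool_rot"])
    print("t",round(s["time_s"],2),"F",np.round(s["force"],1),"w",round(s["gripper_width"]*1e3,1))
    print(" tr mm",(C.T@(p-np.array(s["eef_pos"]))*1e3).round(1)," rot",Ro.from_matrix(C.T@R).as_rotvec().round(4))
E
python3 - <<'E'
from goal import *
R=Rr@Tg
rel(R,tr+Rr@np.array([0,0,.18]))
for n in((0,0,.1),(0,0,.025)): print((tr+Rr@np.array(n)).round(3))
E
```

```text
t 0.4 F [0.1 0.5 1.1] w 85.3
 tr mm [-440.4 -236.5   21.7]  rot [-0.4931 -0.449   1.4081]
[0.556 0.211 0.144]
[0.599 0.204 0.083]
```

Careful with the scale: shifts go in shares of 100 cm and turns go in shares of pi/2 rad. That gives: -440 mm / 1000 = -0.44, -236 mm / 1000 = -0.236, -0.449 rad / 1.5708 = -0.2858.

>>> play_rows(translation=[[-0.44,-0.236,0.022],[-0.44,-0.236,0.022],[-0.44,-0.236,0.022],[-0.44,-0.236,0.022],[-0.44,-0.236,0.022],[-0.44,-0.236,0.022],[-0.44,-0.236,0.022],[-0.44,-0.236,0.022],[-0.44,-0.236,0.022],[-0.44,-0.236,0.022],[-0.44,-0.236,0.022],[-0.44,-0.236,0.022],[-0.44,-0.236,0.022],[-0.44,-0.236,0.022],[-0.44,-0.236,0.022],[-0.44,-0.236,0.022],[-0.44,-0.236,0.022]], twist=[[-0.3139,-0.2858,0.8964],[-0.3139,-0.2858,0.8964],[-0.3139,-0.2858,0.8964],[-0.3139,-0.2858,0.8964],[-0.3139,-0.2858,0.8964],[-0.3139,-0.2858,0.8964],[-0.3139,-0.2858,0.8964],[-0.3139,-0.2858,0.8964],[-0.3139,-0.2858,0.8964],[-0.3139,-0.2858,0.8964],[-0.3139,-0.2858,0.8964],[-0.3139,-0.2858,0.8964],[-0.3139,-0.2858,0.8964],[-0.3139,-0.2858,0.8964],[-0.3139,-0.2858,0.8964],[-0.3139,-0.2858,0.8964],[-0.3139,-0.2858,0.8964]], jaw=60)

```text
time_s: 2.1
eef_pos: [0.5107, 0.2186, 0.2095]
tool_rot: [[0.14, 0.811, 0.567], [0.99, -0.111, -0.085], [-0.006, 0.574, -0.819]]
force: [-0.5, 0.6, 0.2]
gripper_width: 0.0603
finger_force: 0.0
```

```bash
python3 - <<'E'
from goal import *
rel(Rr@Tg,tr+Rr@np.array([0,0,.027]))
print(np.round(monitor.get_state()["q"],1))
E
```

```text
t 2.1 F [-0.5  0.6  0.2] w 60.3
 tr mm [ -1.1   0.4 153.3]  rot [ 0.0003 -0.0009  0.0005]
[ 29.2   4.3 114.6 -35.2  37.5  61. ]
```

To row units: 150 mm / 1000 = 0.15, 144 mm / 1000 = 0.144.

>>> play_rows(translation=[[-0.001,0,0.025],[-0.001,0,0.05],[-0.001,0,0.075],[-0.001,0,0.095],[-0.001,0,0.11],[-0.001,0,0.12],[-0.001,0,0.13],[-0.001,0,0.138],[-0.001,0,0.144],[-0.001,0,0.15],[-0.001,0,0.15],[-0.001,0,0.15]], twist=[[0,0,0],[0,0,0],[0,0,0],[0,0,0],[0,0,0],[0,0,0],[0,0,0],[0,0,0],[0,0,0],[0,0,0],[0,0,0],[0,0,0]])

```text
time_s: 3.3
eef_pos: [0.5958, 0.2045, 0.0866]
tool_rot: [[0.14, 0.811, 0.567], [0.99, -0.112, -0.085], [-0.006, 0.574, -0.819]]
force: [0.2, -0.7, -1.3]
gripper_width: 0.06
finger_force: 0.0
```

```bash
python3 - <<'E'
from h import *
o=[]
for n,x,y in(("top",240,130),("scene",305,140)):
    o.append(cv2.convertScaleAbs(cv2.resize(optics.camera(n)[y:y+90,x:x+100],None,fx=4,fy=4,interpolation=cv2.INTER_CUBIC),alpha=1.6))
cv2.imwrite("pics/g.png",np.hstack(o));print(monitor.get_state()["force"])
E
```

```text
[-0.68184488  0.20917626 -0.59580726]
```

View pics/g.png

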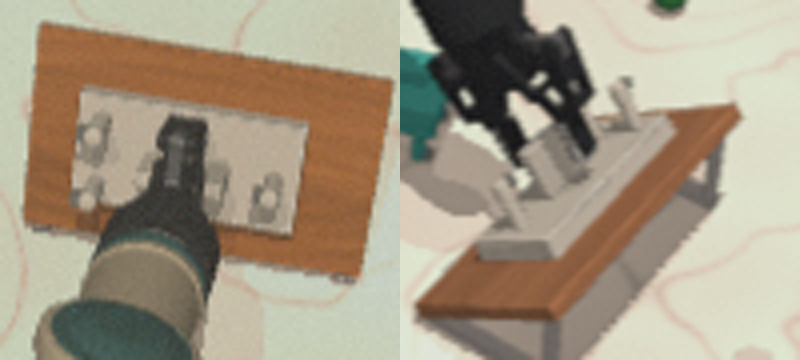

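The fingers straddle the fin (scene crop, about (555,150)) with no contact. Next, close gently.

>>> play_rows(translation=[[0,0,0],[0,0,0],[0,0,0],[0,0,0],[0,0,0],[0,0,0],[0,0,0],[0,0,0],[0,0,0],[0,0,0]], twist=[[0,0,0],[0,0,0],[0,0,0],[0,0,0],[0,0,0],[0,0,0],[0,0,0],[0,0,0],[0,0,0],[0,0,0]], jaw=0, grip_force=30)

```text
time_s: 4.4
eef_pos: [0.5966, 0.2048, 0.0873]
tool_rot: [[0.14, 0.811, 0.569], [0.99, -0.112, -0.084], [-0.005, 0.575, -0.818]]
force: [0.7, -0.8, 5.5]
gripper_width: 0.0114
finger_force: 35.7
```

```bash
cat > f.py <<'E'
from goal import *
s=monitor.get_state();C=np.array(s["tool_rot"]);print("F tool",(C.T@np.array(s["force"])).round(1),"pos rack mm",(Rr.T@(np.array(s["eef_pos"])-tr)*1e3).round(1),"w",s["gripper_width"],"ff",s["finger_force"],"T",np.round(C.T@np.array(s["torque"]),2))
E
python3 f.py
```

```text
F tool [-0.8  3.8 -4.1] pos rack mm [ 0.7  0.1 30.3] w 0.011409099060154986 ff 35.70406258106232 T [-0.47 -0.09  0.03]
```

Gripped, with only small side forces. Now I'll slide along tool −x, watching the force.

>>> play_rows(translation=[[-0.001,0,0],[-0.003,0,0],[-0.005,0,0],[-0.007,0,0],[-0.009,0,0],[-0.011,0,0],[-0.012,0,0],[-0.012,0,0]], twist=[[0,0,0],[0,0,0],[0,0,0],[0,0,0],[0,0,0],[0,0,0],[0,0,0],[0,0,0]], grip_force=50)

```text
time_s: 5.2
eef_pos: [0.5932, 0.1933, 0.0861]
tool_rot: [[0.139, 0.812, 0.567], [0.99, -0.112, -0.083], [-0.004, 0.573, -0.82]]
force: [-3.0, 5.7, 4.8]
gripper_width: 0.011
finger_force: 50.7
```

```bash
python3 f.py
```

```text
F tool [ 5.2 -0.3 -6.1] pos rack mm [ -1.5 -11.8  30.2] w 0.010959333354014436 ff 50.69863557815552 T [ 0.31  0.51 -0.01]
```

To row units: -4 mm / 1000 = -0.004, -3 mm / 1000 = -0.003.

>>> play_rows(translation=[[-0.001,0,0],[-0.002,0,0],[-0.003,0,0],[-0.004,0,0],[-0.004,0,0]], twist=[[0,0,0],[0,0,0],[0,0,0],[0,0,0],[0,0,0]])

```text
time_s: 5.7
eef_pos: [0.5927, 0.1894, 0.0861]
tool_rot: [[0.139, 0.812, 0.567], [0.99, -0.112, -0.083], [-0.004, 0.573, -0.82]]
force: [-2.7, 5.2, 4.9]
gripper_width: 0.011
finger_force: 50.7
```

```bash
python3 f.py
```

```text
F tool [ 4.7  0.  -5.9] pos rack mm [ -1.5 -15.7  30.2] w 0.01097161161537296 ff 50.7137256860733 T [0.34 0.49 0.03]
```

>>> play_rows(translation=[[-0.001,0,0],[-0.002,0,0],[-0.003,0,0],[-0.003,0,0]], twist=[[0,0,0],[0,0,0],[0,0,0],[0,0,0]])

```text
time_s: 6.1
eef_pos: [0.5925, 0.1875, 0.0862]
tool_rot: [[0.138, 0.812, 0.567], [0.99, -0.112, -0.081], [-0.002, 0.573, -0.82]]
force: [-2.5, 7.2, 3.5]
gripper_width: 0.0111
finger_force: 50.6
```

```bash
python3 f.py
```

```text
F tool [ 6.8 -0.8 -4.9] pos rack mm [ -1.4 -17.6  30.2] w 0.011085682182309896 ff 50.5934339761734 T [0.53 0.84 0.07]
```

To row units: -2 mm / 1000 = -0.002, -1 mm / 1000 = -0.001.

>>> play_rows(translation=[[-0.001,0,0],[-0.002,0,0],[-0.002,0,0]], twist=[[0,0,0],[0,0,0],[0,0,0]])

```text
time_s: 6.4
eef_pos: [0.5924, 0.1874, 0.0863]
tool_rot: [[0.135, 0.812, 0.568], [0.991, -0.111, -0.077], [0.001, 0.573, -0.819]]
force: [-4.3, 11.6, 4.4]
gripper_width: 0.0113
finger_force: 50.8
```

```bash
python3 f.py
```

```text
F tool [10.9 -2.3 -6.9] pos rack mm [ -1.4 -17.7  30.4] w 0.011327839120223298 ff 50.80369591712952 T [0.79 1.34 0.12]
```

Hard stop at about 17.7 mm: the force rose to 11 N with no further motion. I'll unload by 4 mm of command, then start the lift along −tool z.

To row units: 4 mm / 1000 = 0.004, 1.5 mm / 1000 = 0.0015.

>>> play_rows(translation=[[0.0015,0,0],[0.003,0,0],[0.004,0,0],[0.004,0,0],[0.004,0,-0.001],[0.004,0,-0.002],[0.004,0,-0.003],[0.004,0,-0.003]], twist=[[0,0,0],[0,0,0],[0,0,0],[0,0,0],[0,0,0],[0,0,0],[0,0,0],[0,0,0]])

```text
time_s: 7.2
eef_pos: [0.5911, 0.1876, 0.0882]
tool_rot: [[0.141, 0.812, 0.566], [0.99, -0.112, -0.086], [-0.006, 0.572, -0.82]]
force: [1.3, 2.4, -3.9]
gripper_width: 0.0114
finger_force: 49.4
```

```bash
python3 f.py
```

```text
F tool [ 2.5 -1.5  3.7] pos rack mm [ -1.4 -17.7  32.7] w 0.01141311538413549 ff 49.36228036880493 T [0.54 0.5  0.03]
```

To row units: -8 mm / 1000 = -0.008, -5 mm / 1000 = -0.005.

>>> play_rows(translation=[[0,0,-0.001],[0,0,-0.003],[0,0,-0.005],[0,0,-0.008],[0,0,-0.008]], twist=[[0,0,0],[0,0,0],[0,0,0],[0,0,0],[0,0,0]])

```text
time_s: 7.7
eef_pos: [0.5866, 0.1879, 0.0959]
tool_rot: [[0.141, 0.812, 0.567], [0.99, -0.112, -0.087], [-0.007, 0.573, -0.819]]
force: [-0.8, 1.0, -1.6]
gripper_width: 0.0113
finger_force: 49.7
```

```bash
python3 f.py
```

```text
F tool [ 0.9 -1.7  0.8] pos rack mm [ -0.6 -18.1  41.5] w 0.011272739350621851 ff 49.71044361591339 T [ 0.61  0.17 -0.01]
```

Free. I'll lift well clear and compute the move to above the bay.

To row units: -150 mm / 1000 = -0.15, -140 mm / 1000 = -0.14.

>>> play_rows(translation=[[0,0,-0.01],[0,0,-0.025],[0,0,-0.045],[0,0,-0.07],[0,0,-0.095],[0,0,-0.12],[0,0,-0.14],[0,0,-0.15],[0,0,-0.15]], twist=[[0,0,0],[0,0,0],[0,0,0],[0,0,0],[0,0,0],[0,0,0],[0,0,0],[0,0,0],[0,0,0]])

```text
time_s: 8.6
eef_pos: [0.5017, 0.2012, 0.2196]
tool_rot: [[0.141, 0.811, 0.568], [0.99, -0.112, -0.085], [-0.005, 0.575, -0.818]]
force: [-0.4, 0.9, -2.3]
gripper_width: 0.0114
finger_force: 49.8
```

```bash
python3 f.py; python3 - <<'E'
from goal import *
rel(Rb@Tg,tb+np.array([0,0,.21])); print(onplane("top",(346,118),.03),monitor.get_state()["eef_pos"])
E
```

```text
F tool [ 0.8 -1.8  1.5] pos rack mm [-1.000e-01 -1.760e+01  1.922e+02] w 0.011370531642781711 ff 49.76219952106476 T [ 0.48 -0.04 -0.04]
t 8.6 F [-0.4  0.9 -2.3] w 11.4
 tr mm [-357.6  138.9   79.7]  rot [ 0.5966  0.1659 -0.5082]
[0.7786036  0.03379644 0.03      ] [0.50167219 0.2011853  0.21960796]
```

To row units: -357 mm / 1000 = -0.357, 118 mm / 1000 = 0.118, 0.175 rad / 1.5708 = 0.1114.

>>> play_rows(translation=[[-0.01,0.004,0.002],[-0.03,0.012,0.007],[-0.055,0.021,0.012],[-0.08,0.031,0.018],[-0.105,0.041,0.023],[-0.13,0.051,0.029],[-0.155,0.06,0.035],[-0.18,0.07,0.04],[-0.205,0.08,0.046],[-0.23,0.089,0.051],[-0.255,0.099,0.057],[-0.28,0.109,0.062],[-0.305,0.118,0.068],[-0.325,0.126,0.072],[-0.34,0.132,0.076],[-0.35,0.136,0.078],[-0.357,0.139,0.08],[-0.357,0.139,0.08],[-0.357,0.139,0.08]], twist=[[0.0115,0.0032,-0.0095],[0.0318,0.0089,-0.0274],[0.0586,0.0166,-0.0497],[0.0853,0.0236,-0.0726],[0.1114,0.0312,-0.0949],[0.1381,0.0382,-0.1178],[0.1649,0.0458,-0.1407],[0.191,0.0535,-0.163],[0.2177,0.0605,-0.1859],[0.2445,0.0681,-0.2082],[0.2712,0.0751,-0.2311],[0.2973,0.0828,-0.254],[0.324,0.0904,-0.2763],[0.3457,0.0961,-0.2948],[0.3616,0.1006,-0.3081],[0.3724,0.1038,-0.317],[0.3801,0.1057,-0.3234],[0.3801,0.1057,-0.3234],[0.3801,0.1057,-0.3234]])

```text
time_s: 10.5
eef_pos: [0.6097, -0.1739, 0.2343]
tool_rot: [[-0.376, 0.927, -0.003], [0.927, 0.376, 0.0], [0.001, -0.003, -1.0]]
force: [0.1, 0.0, -2.2]
gripper_width: 0.0108
finger_force: 49.6
```

```bash
python3 - <<'E'
from goal import *
rel(Rb@Tg,tb+np.array([0,0,.21]))
o=[]
for n,x,y in(("top",350,110),("scene",200,190)):
    o.append(cv2.convertScaleAbs(cv2.resize(optics.camera(n)[y:y+150,x:x+130],None,fx=3,fy=3,interpolation=cv2.INTER_CUBIC),alpha=1.6))
cv2.imwrite("pics/b.png",np.hstack(o))
E
```

```text
t 10.5 F [ 0.1  0.  -2.2] w 10.8
 tr mm [-1.1 -0.9 -1.7]  rot [-0.0025 -0.0015  0.    ]
```

View pics/b.png

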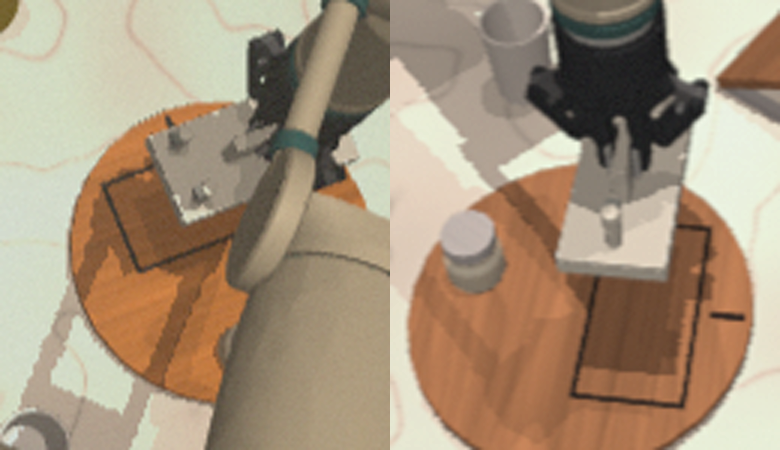

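The rack hangs level over the bay. I'll compare the plate corners seen with those predicted from the tool pose.

```bash
cat > chk.py <<'E'
from goal import *
import scipy.optimize as so
s=monitor.get_state();C=np.array(s["tool_rot"])@Tg.T;p=np.array(s["eef_pos"])
top=lambda a,b:np.array([350+a/3,110+b/3]);sc=lambda a,b:np.array([200+(a-390)/3,190+b/3])
obs=[("top",(40,80,18),top(147,141)),("top",(-40,80,18),top(183,222)),("scene",(-40,-80,18),sc(557,261)),("scene",(40,-80,18),sc(666,267)),("scene",(40,-80,0),sc(666,279)),("scene",(-40,-80,0),sc(557,272))]
def r(x):
    A=C@Ro.from_euler("z",x[3]).as_matrix();return np.concatenate([proj(n,p+A@(np.array(X)/1e3+np.array([x[0],x[1],x[2]])))[0]-u for n,X,u in obs])
print(r([0,0,-.03,0]).reshape(-1,2).round(1).tolist())
x=so.least_squares(r,[0,0,-.03,0]).x;print((x[:3]*1e3).round(1),np.degrees(x[3]),r(x).reshape(-1,2).round(1).tolist())
E
python3 chk.py
```

```text
[[0.5, -3.0], [1.2, -0.8], [-1.2, 0.4], [-0.7, 1.7], [-0.3, 2.1], [-0.3, 1.1]]
[ -1.3   3.8 -30.9] 1.4768150277957248 [[-0.8, -0.9], [0.6, 1.0], [-0.6, -0.5], [-0.1, 0.0], [0.4, 0.4], [0.3, 0.2]]
```

To row units: 168 mm / 1000 = 0.168, 165 mm / 1000 = 0.165.

>>> play_rows(translation=[[-0.004,0,0.01],[-0.004,0,0.03],[-0.004,0,0.055],[-0.004,0,0.08],[-0.004,0,0.105],[-0.004,0,0.125],[-0.004,0,0.14],[-0.004,0,0.152],[-0.004,0,0.16],[-0.004,0,0.165],[-0.004,0,0.168],[-0.004,0,0.168],[-0.004,0,0.168]], twist=[[0,0,0],[0,0,0],[0,0,0],[0,0,0],[0,0,0],[0,0,0],[0,0,0],[0,0,0],[0,0,0],[0,0,0],[0,0,0],[0,0,0],[0,0,0]])

```text
time_s: 11.9
eef_pos: [0.6117, -0.1784, 0.0673]
tool_rot: [[-0.376, 0.927, -0.001], [0.927, 0.376, -0.001], [-0.0, -0.001, -1.0]]
force: [0.7, 0.1, -2.2]
gripper_width: 0.0112
finger_force: 49.6
```

```bash
python3 - <<'E'
from goal import *
rel(Rb@Tg,tb+np.array([0,-0,.031]))
o=[]
for n,x,y in(("top",350,110),("scene",200,210)):
    o.append(cv2.convertScaleAbs(cv2.resize(optics.camera(n)[y:y+140,x:x+130],None,fx=3,fy=3,interpolation=cv2.INTER_CUBIC),alpha=1.6))
cv2.imwrite("pics/b2.png",np.hstack(o))
E
```

```text
t 11.9 F [ 0.7  0.1 -2.2] w 11.2
 tr mm [ 3.9 -1.  10.3]  rot [-0.0011  0.0005  0.0001]
```

View pics/b2.png

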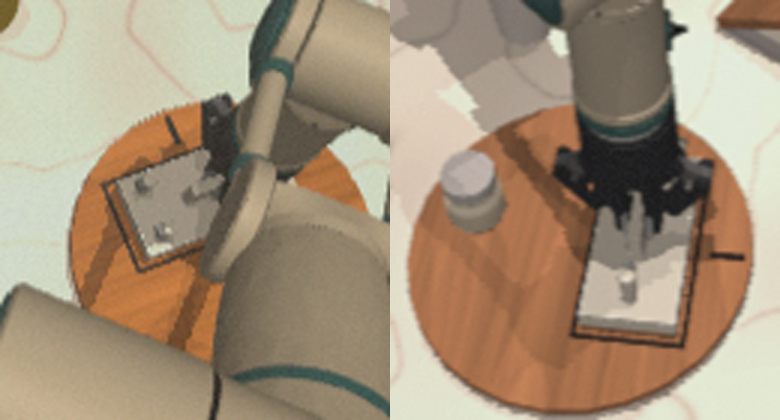

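Rack sits inside the outline with even margins (top (110–205,150–270), scene (575–700,200–345)), about 10 mm up. Lower gently to contact.

>>> play_rows(translation=[[0,0,0.002],[0,0,0.004],[0,0,0.006],[0,0,0.007],[0,0,0.008],[0,0,0.008]], twist=[[0,0,0],[0,0,0],[0,0,0],[0,0,0],[0,0,0],[0,0,0]])

```text
time_s: 12.6
eef_pos: [0.6112, -0.1782, 0.0584]
tool_rot: [[-0.376, 0.927, -0.002], [0.927, 0.376, -0.0], [0.001, -0.002, -1.0]]
force: [0.1, 0.0, -1.8]
gripper_width: 0.011
finger_force: 49.6
```

To row units: 1.5 mm / 1000 = 0.0015, 1 mm / 1000 = 0.001.

>>> play_rows(translation=[[0,0,0.0005],[0,0,0.001],[0,0,0.0015],[0,0,0.0015]], twist=[[0,0,0],[0,0,0],[0,0,0],[0,0,0]])

```text
time_s: 13.0
eef_pos: [0.6112, -0.1783, 0.0571]
tool_rot: [[-0.376, 0.927, -0.002], [0.927, 0.376, -0.0], [0.0, -0.002, -1.0]]
force: [0.3, -0.8, -1.3]
gripper_width: 0.0113
finger_force: 49.6
```

To row units: 1 mm / 1000 = 0.001, 0.5 mm / 1000 = 0.0005.

>>> play_rows(translation=[[0,0,0.0005],[0,0,0.001],[0,0,0.001],[0,0,0.001]], twist=[[0,0,0],[0,0,0],[0,0,0],[0,0,0]])

```text
time_s: 13.4
eef_pos: [0.6113, -0.1783, 0.0562]
tool_rot: [[-0.376, 0.927, -0.002], [0.927, 0.376, -0.0], [0.0, -0.002, -1.0]]
force: [0.5, 0.1, -2.2]
gripper_width: 0.0112
finger_force: 49.6
```

To row units: 1 mm / 1000 = 0.001, 0.5 mm / 1000 = 0.0005.

>>> play_rows(translation=[[0,0,0.0005],[0,0,0.001],[0,0,0.001],[0,0,0.001]], twist=[[0,0,0],[0,0,0],[0,0,0],[0,0,0]])

```text
time_s: 13.8
eef_pos: [0.6113, -0.1783, 0.0555]
tool_rot: [[-0.376, 0.927, -0.002], [0.927, 0.376, -0.001], [0.0, -0.002, -1.0]]
force: [-0.2, 0.8, 2.4]
gripper_width: 0.0114
finger_force: 50.0
```

>>> play_rows(translation=[[0,0,0.0005],[0,0,0.0007],[0,0,0.0007]], twist=[[0,0,0],[0,0,0],[0,0,0]])

```text
time_s: 14.1
eef_pos: [0.6113, -0.1783, 0.0555]
tool_rot: [[-0.376, 0.927, -0.001], [0.927, 0.376, -0.001], [-0.0, -0.002, -1.0]]
force: [-2.7, 0.6, 5.9]
gripper_width: 0.0113
finger_force: 50.8
```

Seated. Release in small stages.

To row units: -0.7 mm / 1000 = -0.0007.

>>> play_rows(translation=[[0,0,0],[0,0,-0.0007],[0,0,-0.0007]], twist=[[0,0,0],[0,0,0],[0,0,0]], grip_force=20)

```text
time_s: 14.4
eef_pos: [0.6113, -0.1783, 0.0555]
tool_rot: [[-0.376, 0.927, -0.002], [0.927, 0.376, -0.001], [0.0, -0.002, -1.0]]
force: [-2.1, 0.2, 3.3]
gripper_width: 0.0113
finger_force: 50.5
```

>>> play_rows(translation=[[0,0,0],[0,0,0],[0,0,0],[0,0,0]], twist=[[0,0,0],[0,0,0],[0,0,0],[0,0,0]], jaw=17)

```text
time_s: 14.8
eef_pos: [0.6113, -0.1782, 0.0549]
tool_rot: [[-0.376, 0.927, -0.002], [0.927, 0.376, -0.0], [0.0, -0.002, -1.0]]
force: [0.2, -0.1, -0.1]
gripper_width: 0.0166
finger_force: 0.0
```

>>> play_rows(translation=[[0,0,0],[0,0,0],[0,0,0],[0,0,0]], twist=[[0,0,0],[0,0,0],[0,0,0],[0,0,0]], jaw=40)

```text
time_s: 15.2
eef_pos: [0.6113, -0.1783, 0.0552]
tool_rot: [[-0.376, 0.927, -0.002], [0.927, 0.376, -0.0], [0.0, -0.002, -1.0]]
force: [-1.0, -0.5, 0.1]
gripper_width: 0.0398
finger_force: 0.0
```

To row units: -200 mm / 1000 = -0.2, -175 mm / 1000 = -0.175.

>>> play_rows(translation=[[0,0,-0.005],[0,0,-0.015],[0,0,-0.03],[0,0,-0.05],[0,0,-0.075],[0,0,-0.105],[0,0,-0.14],[0,0,-0.175],[0,0,-0.2],[0,0,-0.2]], twist=[[0,0,0],[0,0,0],[0,0,0],[0,0,0],[0,0,0],[0,0,0],[0,0,0],[0,0,0],[0,0,0],[0,0,0]])

```text
time_s: 16.2
eef_pos: [0.6138, -0.179, 0.261]
tool_rot: [[-0.376, 0.927, 0.008], [0.927, 0.376, -0.004], [-0.007, 0.005, -1.0]]
force: [0.1, -0.7, -0.6]
gripper_width: 0.04
finger_force: 0.0
```

To row units: 240 mm / 1000 = 0.24, 200 mm / 1000 = 0.2.

>>> play_rows(translation=[[0.04,-0.04,-0.01],[0.08,-0.08,-0.01],[0.12,-0.12,-0.01],[0.16,-0.16,-0.01],[0.2,-0.18,-0.01],[0.24,-0.18,-0.01],[0.24,-0.18,-0.01]], twist=[[0,0,0],[0,0,0],[0,0,0],[0,0,0],[0,0,0],[0,0,0],[0,0,0]])

```text
time_s: 16.9
eef_pos: [0.3498, -0.0201, 0.265]
tool_rot: [[-0.378, 0.926, -0.005], [0.926, 0.378, 0.002], [0.004, -0.003, -1.0]]
force: [0.3, -0.8, 0.2]
gripper_width: 0.0403
finger_force: 0.0
```

```bash
python3 - <<'E'
from goal import *
o=[]
for n,x,y in(("top",330,110),("scene",200,185)):
    o.append(cv2.convertScaleAbs(cv2.resize(optics.camera(n)[y:y+160,x:x+160],None,fx=2.5,fy=2.5,interpolation=cv2.INTER_CUBIC),alpha=1.6))
cv2.imwrite("pics/b3.png",np.hstack(o))
E
```

```text
(no output)
```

View pics/b3.png

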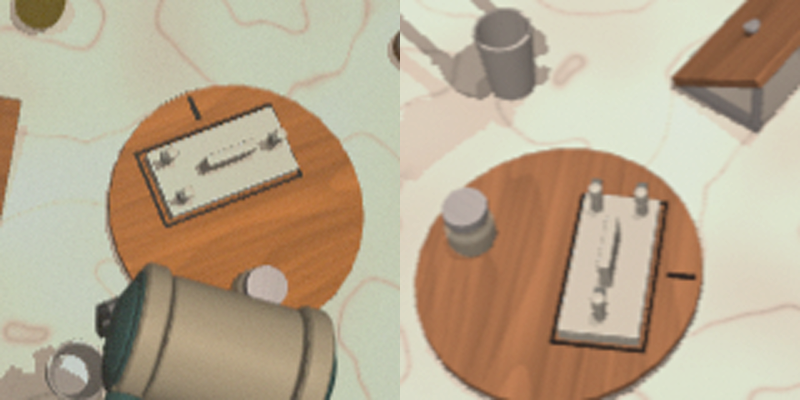

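The rack stands in the bay, with jar, tumbler and turntable undisturbed. The −y end looks tight, so I'll check it magnified with the fitted bay drawn in.

```bash
python3 - <<'E'
from goal import *
o=[]
for n,x,y in(("top",380,145),("scene",255,250)):
    o.append(cv2.convertScaleAbs(cv2.resize(optics.camera(n)[y:y+80,x:x+80],(400,400),interpolation=cv2.INTER_CUBIC),alpha=1.6))
    for k in range(0,80,10): cv2.putText(o[-1],str(x+k),(k*5,8),0,.28,(0,0,255));cv2.putText(o[-1],str(y+k),(0,k*5+3),0,.28,(0,0,255))
cv2.imwrite("pics/b4.png",np.hstack(o))
E
```

```text
(no output)
```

View pics/b4.png

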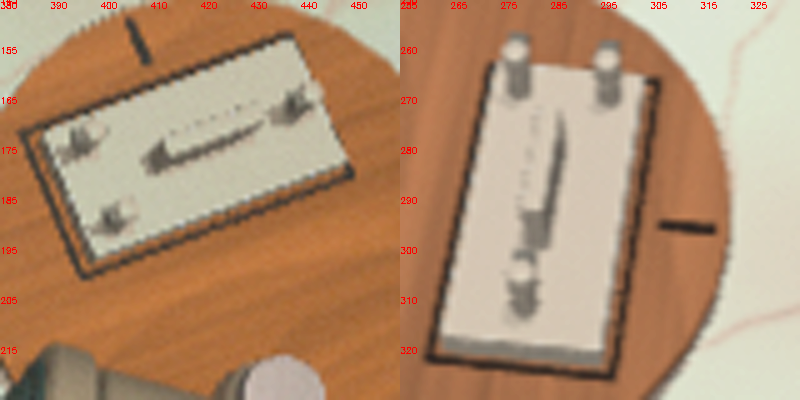

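```bash
python3 - <<'E'
from goal import *
import scipy.optimize as so
t=lambda a,b:np.array([380+a/5,145+b/5]);s=lambda a,b:np.array([255+(a-400)/5,250+b/5])
rk=[("top",(40,80,18),t(43,132)),("top",(40,-80,18),t(292,36)),("top",(-40,-80,18),t(350,168)),("top",(-40,80,18),t(94,260)),
("scene",(-40,-80,18),s(440,337)),("scene",(40,-80,18),s(603,352)),("scene",(-40,-80,0),s(440,352)),("scene",(40,-80,0),s(603,366)),("scene",(40,80,18),s(644,75))]
by=[("top",(48,88,0),t(24,132)),("top",(-48,88,0),t(84,275)),("top",(-48,-88,0),t(352,175)),("scene",(-48,-88,0),s(432,358)),("scene",(48,-88,0),s(613,377)),("scene",(48,88,0),s(656,82))]
def f(obs,nm):
    def r(x): 
        A=Ro.from_euler("z",x[2]).as_matrix();return np.concatenate([proj(n,A@np.array(X)/1e3+np.array([x[0],x[1],.026]))[0]-u for n,X,u in obs])
    x=so.least_squares(r,[.61,-.175,.385],loss="soft_l1").x;print(nm,x[:2].round(4),np.degrees(x[2]).round(2),r(x).reshape(-1,2).round(1).tolist());return x
a=f(rk,"rack");b=f(by,"bay");c=Ro.from_euler("z",-b[2]).as_matrix()[:2,:2]
print("offset in bay mm",(c@(a[:2]-b[:2])*1e3).round(1),"yaw",np.degrees(a[2]-b[2]).round(2))
for k in(0,1):
  n=("top","scene")[k]
  sub=lambda o:[q for q in o if q[0]==n]
  a=f(sub(rk),n+" rack");b=f(sub(by),n+" bay");c=Ro.from_euler("z",-b[2]).as_matrix()[:2,:2]
  print("offset",(c@(a[:2]-b[:2])*1e3).round(1),np.degrees(a[2]-b[2]).round(2))
E
```

```text
rack [ 0.6092 -0.1764] 22.65 [[-0.7, -0.4], [-0.4, -0.7], [-0.7, -2.3], [0.1, -0.7], [-0.7, -0.1], [-0.9, -0.2], [0.0, 0.3], [-0.5, 0.3], [-1.1, -0.3]]
bay [ 0.6086 -0.1752] 22.55 [[-2.0, -0.3], [-1.0, 1.1], [0.2, -0.6], [-2.2, 1.3], [0.2, 1.0], [0.1, -0.7]]
offset in bay mm [ 0.1 -1.4] yaw 0.09
top rack [ 0.6062 -0.1776] 21.58 [[-0.3, 0.1], [0.4, 0.7], [-0.2, -0.7], [0.1, -0.0]]
top bay [ 0.6085 -0.1786] 21.88 [[-0.8, -0.7], [-0.2, 0.9], [1.3, -0.1]]
offset [-1.8  1.8] -0.3
scene rack [ 0.611  -0.1754] 22.15 [[-0.1, -0.3], [-0.3, -0.1], [0.6, 0.1], [0.0, 0.4], [-0.1, -0.2]]
scene bay [ 0.6084 -0.1729] 22.51 [[-1.8, 0.5], [0.6, 0.2], [0.4, -1.3]]
offset [ 1.5 -3.3] -0.35
```

The rack is within about 2–3 mm of the bay centre (margin 8 mm) and within 0.5° of square. Handing in.

```bash
python3 -c "
from h import *
print(arm.sign_off())"
```

```text
the job is handed in; nothing more can be done
None
```

The rack slid about 17.7 mm to its hard stop and lifted free, and now sits flat in the bay, about 2–3 mm off centre and under 0.5° off square; the turntable, jar and tumbler look unmoved, the yellow bottle was never approached, and I handed the job in at about 17 s.

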